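Snap the pattern roller into its spring clips

TASK

Lift the longer of the two wooden pattern rollers off its rest and press it down between the two spring clips of the grey roller stand until it snaps home, lying level on the stand's two black V blocks with both clips closed over its tapered ends, then let go. Press gently: it takes some push to spread the clips, but stop as soon as it touches bottom and do not lean on the stand. Leave the short roller, the bottle, the bowl and the brush where they are.

Things in the scene. Friction and masses are not known exactly. Their poses are not given: they have to be found in the camera images.
- long_roller: the roller to fit: brown wooden cylinder with fine dark rings, 32 mm in diameter, 120 mm long, 60 to 130 g. Origin at its middle, on its axis; y along its length. Each end tapers over its last 8 mm from 32 to 6 mm in diameter. It starts on rest_long, its axis 47 mm above the table and up to 4 mm off the rest's middle lengthwise; grip it across its middle from above.
- short_roller: a like roller, 32 mm in diameter but only 88 mm long, too short for the clips; not to be used. Origin at its middle, y along its length. It lies on the rest rest_short.
- rest_long: fixed plywood rest that carries the long roller: foot 80 x 100 x 12 mm, origin under its middle, on the table. Two V blocks, 8 mm wide, stand with their middles at y = +32 and -32 mm and reach up to 3 mm below the roller's axis; the space between them is free for fingers down to the foot.
- rest_short: the same kind of rest, fixed, that carries the short roller.
- holder: grey roller stand, fixed: foot 110 (x) x 200 (y) x 16 mm, origin under its middle, on the table. Two posts (94 mm high, at y = +85 and -85 mm) carry a carriage plate (56 x 194 mm) with two smooth black V blocks, 10 mm wide, middles at y = +36 and -36 mm, and a spring clip at each end. The roller sits along y, its middle over the origin. The plate's top is 35 mm below the seated axis: room for fingers between the V blocks.
- seat_low (a point): point of the stand 85 mm above its origin: the middle of the seated roller if the carriage were at its lowest. The carriage is clamped at a height that differs each time and is not measured: the true seat is 0 to 28 mm above this point and must be felt. The V blocks are rigid; over 50 N of contact force in all on the stand damages it.
- clip_left (a joint): opening (m) of the clip at +y: 0 closed and empty, 0.004 to 0.005 with a roller's end between the noses, about 0.002 snapped home, stop at 0.010; 1.1 N per mm, 3.3 N when closed. A clip is an upright steel leaf with a round nose (bar of 4 mm radius, 34 mm long in x) and a flared lip above, to 26 mm above the seated axis. Nose centre when closed: 59 mm from the middle, 7 mm above the seated axis.
- clip_right (a joint): the same for the clip at -y. Pushed down, the roller meets the noses 18 to 21 mm above its seat; the push grows to about 6 to 12 N as the tapers spread the clips, falls to a few N as the ends slide by, and from about 4 mm above the seat the clips pull it down by themselves with 5 to 10 N until it lies on the V blocks.
- paint_bottle: white plastic bottle, 60 mm in diameter, 150 mm tall, origin under its middle; a bystander.
- colour_bowl: black bowl, 90 mm in diameter, 35 mm high, origin under its middle; a bystander.
- brush: paint brush 200 mm long lying on the table; a bystander.
There are look-alikes about, which are no part of the job. There is more than one size of the holder; the one meant has the size given above.

How it is judged:
By the outcome, as a careful person would: the job done as asked, in the order asked, and still so for the second after the job is handed in, with the robot touching nothing.
It also fails if it takes over 45 s, if anything falls off the work surface, if the arm or the gripper's body presses on something with over 40 N, if the wrist force passes 120 N, or if a joint passes its speed limit or range.

ROBOT

A 6-joint arm with a two-finger parallel gripper is mounted at the origin on the work surface. World frame = base frame: x ahead of the robot, y to its left, z up, the work surface at z = 0. Lengths are in m, angles in degrees, forces in N, time in s.
With the tool pointing down it reaches from about 0.35 to 0.875 m from the base axis. Payload 4.2 kg.
Tool frame: the origin (TCP) lies at the centre of the arm's flange, where the gripper is bolted on; the fingertips stand 182 mm ahead of it and the grasp point (between the pads) lies 164 mm ahead of it (r.nose_length is the distance from the TCP to the fingertips, in m); z points along the fingers, y is the line along which they close (so a half turn about z gives the same grasp; the last joint's range is limited). The gripper opens to 87 mm and grips with 3 to 60 N. Pads are 19 mm wide; open, the fingers measure 117 mm over their backs; the gripper's body (75 mm by 190 mm) begins 51 mm behind the grasp point.
Start: joints at [80.764, 22.042, 0.453, 0, -68.411, -14.817], TCP at [0.255, 0.571, 0.405] pointing down, gripper open.
Joint ranges: [-179.83, 179.83], [-69.29, 118.12], [-61.27, 80.66], [-181.25, 117.63], [-171.15, -9.14], [-177.46, 177.46]. Speed limits (degrees/s): [159.86, 159.86, 180, 180, 180, 180].

INTERFACE

Orientations are given as a 3x3 rotation matrix whose columns are the frame's x, y, z axes.
In Python, from station import r, vision gives the robot as it stands. The module is installed in compiled form; this text tells all that it offers.
- The arm moves only by the shell command python3 -m creep 'ROWS'. ROWS is JSON, a list of rows, each a list of 7 numbers: the opening, from -1 (shut) to 1 (fully open), then the shift along the tool's x, y, z in mm, then the turn, a rotation vector about the tool's x, y, z in degrees. A call has 1 to 8 rows; each row is the pose to reach, as a shift and turn from the pose commanded when the call began, along the tool's axes at that moment; what a row does not reach only later rows make up. A row lasts 1/12 s, in which the tool goes at most 41.7 mm and 7.16 degrees, less where a joint would pass 70% of its speed; a pose out of reach is approached as far as the arm can. A call with a gripper value outside its range is refused whole. The fingers move at their own pace and stop on an object; the grip force is fixed at half the most. Time passes only in rows, so rows that repeat a pose let the fingers close. It gives the time, the measured TCP pose, the force, the opening and the grip force at its end, in the units of the state.
- r.sense(): the state, without advancing time (a new reading comes with each control period).
- vision.capture(name): name is "scene" or "top"; returns (picture, depth): 480x640x3 uint8, red, green, blue; 480x640 float32, m along the optical axis (not along the pixel's ray), 0 where there is no reading.
- vision.camera_model(name): a dict with "vertical_fov" (degrees; the focal length in pixels is half the picture's height over the tangent of half this angle, whatever the lens; pixels are square), "cx", "cy" (the principal point, pixels), "distortion" ([k1, k2, p1, p2, k3] as OpenCV has them; the pictures are not rectified), "extrinsics" (4x4, takes a point from camera to world coordinates). Camera axes: x right, y down, z forward; pixel columns grow to the right and rows downward; lengths in m; the calibration is good to about 2 mm. A picture is of the moment at which its call begins. camera_model takes no time and is no camera call.
- r.finish_job(): hands the job in; it is judged then, once.
Trained networks look in the newest picture that a camera, given by its name, has taken for a name from the list of things; names that differ only in an ending like _2 or _b are one class to them, and where a whole thing is asked for, a point or a joint stands for the part that bears it (a point fixed in the world has none). Each returns a list of dicts, best first, with "conf" (0 to 1); they miss things now and then, are a little off and sometimes report something else, mostly with a low value. They report only what shows in the picture. A call takes as long as a camera call. They do not tell look-alikes from the thing itself.
- vision.find_in(camera, thing): "uv" ([column, row] in pixels, amid what is visible of it).
- vision.cut_out(camera, thing): "region" (480x640 bool, what is visible of it) and "uv" ([column, row] in pixels, amid what is visible of it).
The state is a dict: "time_s": time; "joints": joint angles; "joint_velocities": joint speeds; "effort": joint torques, N m; "tcp_pos": TCP position; "ee_rot": TCP orientation; "wrist_force": force on the tool from outside, world axes, zero at the start; "moment": the same for the moment, N m; "gripper_width": opening from 0.0 (shut) to 1.0 (fully open); "gripper_force": force on a finger pad.
Only numpy, scipy, OpenCV 4.12 (cv2) and the standard library are available. Lean on these libraries where they do the work, as an engineer would, in place of code of your own. Each camera call takes 0.05 s, during which the arm holds its last target. There are 200 camera calls.

## Working session

There is one attempt and no reset: what is moved stays moved. The work goes in short steps, Python scripts to look and compute and a shell command to move; the robot and the scene stay as the last step left them, time stands still between calls to the robot, and variables do not carry over. Pictures are saved under pics/ and viewed, at most 10 in all, crops included, and the job is handed in when it is done.

```bash
mkdir -p pics; cat > h.py <<'E'
import numpy as np, cv2
from station import r, vision
def cam(n):
    m=vision.camera_model(n); f=240/np.tan(np.radians(m["vertical_fov"])/2)
    return np.array([[f,0,m["cx"]],[0,f,m["cy"]],[0,0,1]]),np.array(m["distortion"],float),np.array(m["extrinsics"])
def world(n,uv,d):
    K,D,E=cam(n); uv=np.asarray(uv,float).reshape(-1,1,2)
    p=cv2.undistortPoints(uv,K,D)[:,0]; d=np.asarray(d).reshape(-1,1)
    P=np.hstack([p*d,d]); return P@E[:3,:3].T+E[:3,3]
def cloud(n,depth,mask):
    v,u=np.nonzero(mask&(depth>0)); return world(n,np.c_[u,v],depth[v,u])
E
python3 - <<'E'
from h import *
for n in ("scene","top"):
    p,d=vision.capture(n); cv2.imwrite(f"pics/{n}0.png",p[:,:,::-1]); np.save(f"{n}0.npy",d)
    print(n,cam(n)[2].round(3).tolist())
    for t in ["long_roller","short_roller","rest_long","holder","paint_bottle","colour_bowl","brush"]:
        for o in vision.cut_out(n,t):
            c=cloud(n,d,o["region"])
            print(t,round(o["conf"],2),np.round(o["uv"]), len(c), *( [np.percentile(c,q,axis=0).round(3) for q in (3,50,97)] if len(c) else []))
print(r.sense()["time_s"])
E
```

```text
scene [[0.73, 0.445, -0.519, 1.094], [0.683, -0.45, 0.575, -0.661], [0.022, -0.774, -0.633, 0.793], [0.0, 0.0, 0.0, 1.0]]
long_roller 0.77 [399. 200.] 372 [0.494 0.217 0.041] [0.519 0.262 0.057] [0.541 0.31  0.065]
long_roller 0.4 [326. 259.] 163 [ 0.557 -0.087  0.061] [ 0.572 -0.082  0.089] [ 0.583 -0.075  0.12 ]
short_roller 0.84 [237. 291.] 535 [ 0.449 -0.302  0.026] [ 0.472 -0.266  0.057] [ 0.484 -0.229  0.063]
short_roller 0.38 [400. 199.] 439 [0.471 0.217 0.002] [0.518 0.265 0.056] [0.542 0.344 0.065]
rest_long 0.66 [401. 215.] 569 [0.475 0.219 0.004] [0.529 0.259 0.012] [0.561 0.303 0.039]
holder 0.93 [322. 162.] 4004 [0.134 0.145 0.006] [0.215 0.258 0.06 ] [0.277 0.408 0.137]
holder 0.74 [351. 273.] 3847 [ 0.537 -0.116  0.006] [ 0.6   -0.034  0.05 ] [0.647 0.065 0.106]
paint_bottle 0.98 [363. 342.] 1557 [ 0.739 -0.219  0.01 ] [ 0.766 -0.206  0.089] [ 0.784 -0.181  0.15 ]
colour_bowl 0.87 [459. 260.] 784 [0.716 0.161 0.001] [0.751 0.219 0.021] [0.794 0.258 0.036]
brush 0.71 [413. 309.] 1207 [ 0.685 -0.03   0.002] [ 0.763 -0.014  0.017] [0.872 0.007 0.021]
top [[0.009, -0.992, 
[... 167 characters left out ...]
08  0.019] [0.865 0.009 0.024]
short_roller 0.62 [424. 258.] 410 [ 0.447 -0.295  0.052] [ 0.464 -0.259  0.061] [ 0.481 -0.223  0.067]
rest_long 0.83 [207. 240.] 759 [0.469 0.221 0.006] [0.505 0.274 0.013] [0.559 0.325 0.044]
holder 0.9 [199. 370.] 8122 [0.114 0.152 0.019] [0.199 0.283 0.069] [0.271 0.413 0.141]
holder 0.85 [329. 214.] 3530 [ 0.524 -0.109  0.01 ] [ 0.575 -0.017  0.058] [0.644 0.075 0.111]
paint_bottle 0.75 [397. 141.] 764 [ 0.727 -0.215  0.004] [ 0.744 -0.184  0.099] [ 0.778 -0.161  0.152]
colour_bowl 0.63 [240. 138.] 977 [0.72  0.166 0.002] [0.764 0.207 0.018] [0.798 0.243 0.038]
brush 0.73 [323. 145.] 933 [ 0.682 -0.03   0.003] [ 0.752 -0.009  0.018] [0.867 0.009 0.024]
0.8
```

View pics/scene0.png

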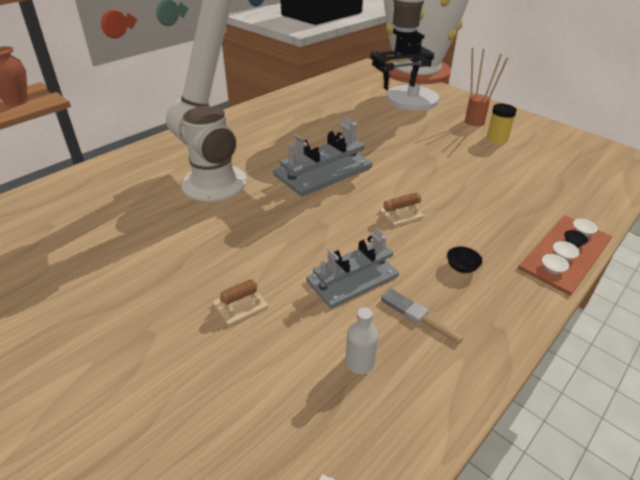

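View pics/top0.png

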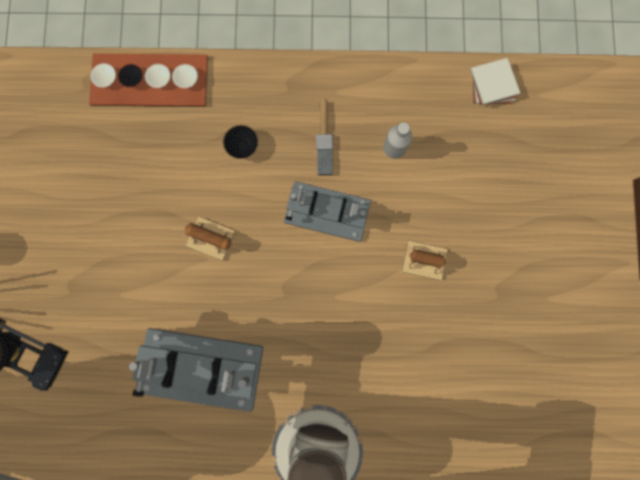

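Roller candidates are at top (208,236) / scene (402,202), which looks longer, and top (427,258) / scene (239,292), which looks shorter. The stand candidates are top (328,211) at about 200 mm and top (199,370), which is larger. I'll measure lengths and check with one crop.

```bash
cat > m.py <<'E'
from h import *
def rect(P):
    (c,(w,h),a)=cv2.minAreaRect((P[:,:2]*1000).astype(np.float32)); 
    if w<h: w,h,a=h,w,a+90
    return np.round(c,1),round(w,1),round(h,1),round((a+90)%180-90,1)
E
python3 - <<'E'
from m import *
for n in ("top","scene"):
    im=cv2.imread(f"pics/{n}0.png"); d=np.load(f"{n}0.npy")
    P=np.full((480,640,3),9.); v,u=np.nonzero(d>0); P[v,u]=world(n,np.c_[u,v],d[v,u])
    hsv=cv2.cvtColor(im,cv2.COLOR_BGR2HSV)
    for nm,c in (("A",(.518,.265)),("B",(.466,-.262))):
        near=(np.hypot(P[...,0]-c[0],P[...,1]-c[1])<.085)
        q=near&(P[...,2]>.045)&(P[...,2]<.075); print(n,nm,"roller",q.sum(),rect(P[q]), "ztop",np.percentile(P[q][:,2],95).round(4))
        m=near&(P[...,2]>.02)&(im[...,2].astype(int)-im[...,0]>40)&(hsv[...,2]<150)
        if m.sum()>20: print("   brown",m.sum(),rect(P[m]),np.median(hsv[m],0))
    for nm,c,R in (("H1",(.583,-.02),.13),("H2",(.2,.28),.17)):
        near=(np.hypot(P[...,0]-c[0],P[...,1]-c[1])<R)
        q=near&(P[...,2]>.010)&(P[...,2]<.022); print(n,nm,"foot",q.sum(),rect(P[q]))
        q=near&(P[...,2]>.008); print("   all",rect(P[q]),"z",np.percentile(P[q][:,2],[20,50,80,97,99.5]).round(3))
im=cv2.imread("pics/top0.png"); im2=cv2.imread("pics/scene0.png")
a=cv2.resize(im[175:280,180:460],(800,300),interpolation=cv2.INTER_CUBIC)
b=cv2.resize(im2[180:320,205:445],(514,300),interpolation=cv2.INTER_CUBIC)
cv2.imwrite("pics/crop1.png",np.vstack([a,np.pad(b,((0,0),(0,286),(0,0)))]))
E
```

```text
top A roller 622 (array([515.2, 271.4]), 119.5, 46.6, 70.8) ztop 0.0657
   brown 626 (array([512.6, 270.4]), 115.9, 53.1, 70.3) [ 14. 151. 125.]
top B roller 458 (array([ 464.9, -262. ]), 87.4, 46.3, 74.7) ztop 0.0667
   brown 458 (array([ 467.8, -265.2]), 90.5, 42.2, 76.5) [ 14.  151.  123.5]
top H1 foot 1667 (array([580.3, -13.7]), 221.4, 215.9, 40.8)
   all (array([584.5, -14.4]), 224.1, 215.8, 36.9) z [0.016 0.057 0.064 0.11  0.122]
top H2 foot 1221 (array([192.2, 288.1]), 286.8, 158.4, 81.8)
   all (array([203. , 280.9]), 316.5, 297.0, 61.8) z [0.023 0.069 0.075 0.148 0.596]
scene A roller 373 (array([517.3, 265.7]), 114.2, 34.5, 68.0) ztop 0.0646
   brown 437 (array([521.6, 264.6]), 111.1, 38.6, 67.9) [ 13. 136. 124.]
scene B roller 471 (array([ 466.8, -263.2]), 85.4, 32.4, 74.4) ztop 0.0629
   brown 560 (array([ 473.2, -267.6]), 82.8, 51.3, 62.1) [ 13. 136. 130.]
scene H1 foot 1816 (array([621.9, -41.6]), 219.1, 141.3, 59.0)
   all (array([619.4, -27.3]), 204.3, 179.5, 74.9) z [0.015 0.049 0.066 0.107 0.12 ]
scene H2 foot 526 (array([194.6, 286.9]), 290.9, 163.1, 81.0)
   all (array([194.2, 286.8]), 291.0, 163.6, 81.3) z [0.023 0.063 0.092 0.14  0.158]
```

View pics/crop1.png

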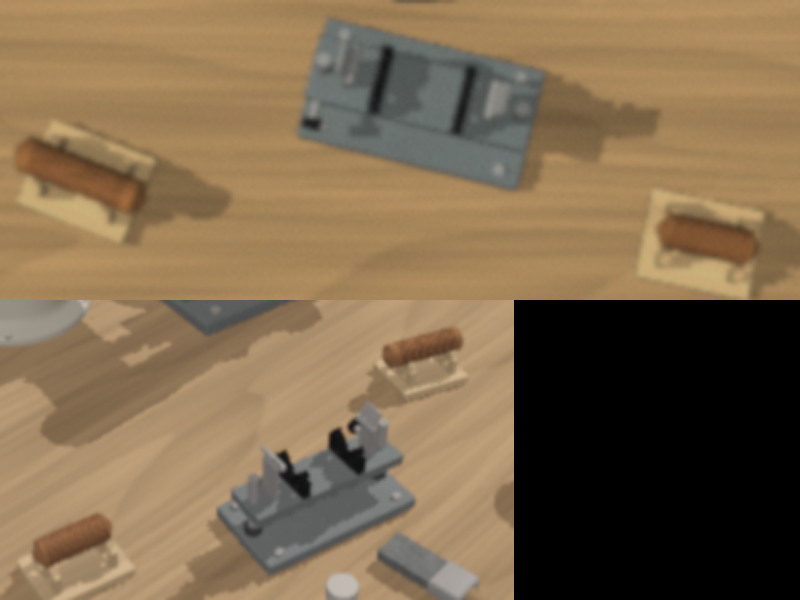

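The crop confirms that A (crop (80,175)) is the long roller (~118 mm against ~88 mm) and that the stand at crop (420,100) has the right size. Next I'll refine the pose of the stand and of roller A.

```bash
python3 - <<'E'
from m import *
for n in ("top","scene"):
    p,d=vision.capture(n)
    hs=[o for o in vision.cut_out(n,"holder")]
    for o in hs:
        P=cloud(n,d,o["region"]); 
        if P[:,0].mean()<.4: continue
        im=p.astype(int)
        M=cv2.erode(o["region"].astype(np.uint8),np.ones((3,3)))>0
        h,e=np.histogram(P[:,2],bins=np.arange(0,.14,.004)); print(n,dict(zip((e[:-1]*1000).round().astype(int).tolist(),h.tolist())))
        zp=e[12+h[12:20].argmax()]+.002
        pl=P[abs(P[:,2]-zp)<.005]; print(" plate",zp,np.median(pl[:,2]),rect(pl),len(pl))
        ft=P[(abs(P[:,2]-.016)<.006)]; print(" foot",rect(ft),len(ft))
        fu=P[P[:,2]>.010]; print(" allxy",rect(fu))
        # black V blocks
        bl=o["region"]&(p.max(2)<45)&(d>0); n_,lab,st,ce=cv2.connectedComponentsWithStats(bl.astype(np.uint8))
        for i in range(1,n_):
            if st[i,4]>8:
                Q=cloud(n,d,lab==i); print("  black",ce[i].round(1),st[i,4],Q.mean(0).round(4),Q.min(0).round(3),Q.max(0).round(3))
        hi=P[P[:,2]>zp+.035]
        l,k=None,cv2.kmeans(hi.astype(np.float32),2,None,(3,50,1e-5),5,0)
        for i in (0,1): Q=hi[k[1][:,0]==i]; print("  clip",len(Q),Q.mean(0).round(4),np.percentile(Q,[2,98],axis=0).round(3).tolist())
    K,D,E=cam(n)
E
```

```text
top {0: 7, 4: 9, 8: 98, 12: 568, 16: 664, 20: 151, 24: 7, 28: 1, 32: 0, 36: 0, 40: 1, 44: 2, 48: 10, 52: 45, 56: 349, 60: 737, 64: 297, 68: 26, 72: 21, 76: 23, 80: 51, 84: 43, 88: 50, 92: 58, 96: 17, 100: 7, 104: 41, 108: 42, 112: 29, 116: 20, 120: 30, 124: 9, 128: 0, 132: 0}
 plate 0.062 0.06186859391301858 (array([574.1, -15.1]), 193.4, 80.5, 76.4) 1319
 foot (array([585.4, -18.2]), 198.5, 111.0, 76.1) 1413
 allxy (array([585.4, -18.2]), 198.5, 111.0, 76.1)
  black [312.9 202.5] 65 [0.5913 0.0166 0.0854] [0.566 0.009 0.071] [0.616 0.023 0.1  ]
  black [342.1 209.8] 41 [ 0.5745 -0.053   0.0854] [ 0.549 -0.06   0.073] [ 0.6   -0.046  0.098]
  clip 93 [ 0.5699 -0.0788  0.112 ] [[0.556, -0.1, 0.098], [0.587, -0.066, 0.125]]
  clip 97 [0.5992 0.0435 0.1126] [[0.584, 0.032, 0.099], [0.614, 0.064, 0.125]]
top {0: 2, 4: 5, 8: 16, 12: 148, 16: 405, 20: 225, 24: 34, 28: 0, 32: 0, 36: 0, 40: 0, 44: 0, 48: 0, 52: 0, 56: 0, 60: 0, 64: 0, 68: 0, 72: 0, 76: 0, 80: 0, 84: 0, 88: 0, 92: 0, 96: 0, 100: 0, 104: 0, 108: 0, 112: 0, 116: 0, 120: 0, 124: 0, 128: 0, 132: 0}
 plate 0.05 nan (array([0., 0.]), 0.0, 0.0, 0.0) 0
 foot (array([778.6,  -7.3]), 197.8, 38.6, 2.3) 715
 allxy (array([778.6,  -7.3]), 197.8, 38.6, 2.3)
  return _methods._mean(a, axis=axis, dtype=dtype,
  ret = ret.dtype.type(ret / rcount)
Traceback (most recent call last):
cv2.error: OpenCV(4.12.0) /io/opencv/modules/core/src/kmeans.cpp:243: error: (-2:Unspecified error) in function 'double cv::kmeans(cv::InputArray, int, cv::InputOutputArray, cv::TermCriteria, int, int, cv::OutputArray)'
> There can't be more clusters than elements (expected: 'N >= K'), where
>     'N' is 0
> must be greater than or equal to
>     'K' is 2
```

```bash
python3 - <<'E'
from m import *
s=r.sense(); print({k:np.round(v,4).tolist() for k,v in s.items()})
for n in ("top","scene"):
    im=cv2.imread(f"pics/{n}0.png").astype(int); d=np.load(f"{n}0.npy")
    P=np.full((480,640,3),9.); v,u=np.nonzero(d>0); P[v,u]=world(n,np.c_[u,v],d[v,u])
    Q=P[(np.hypot(P[...,0]-.515,P[...,1]-.268)<.08)&(P[...,2]>.047)&(P[...,2]<.072)&(im[...,2]-im[...,0]>40)&(im[...,2]<170)]
    # cylinder fit: radius 16, axis horizontal at z .047
    from scipy.optimize import least_squares
    def f(t):
        a=t[0]; nx=-np.sin(a)*(Q[:,0]-t[1])+np.cos(a)*(Q[:,1]-.268)
        return np.hypot(nx,Q[:,2]-t[2])-.016
    o=least_squares(f,[np.radians(70),.515,.047],loss="soft_l1",f_scale=.002)
    a=o.x[0]; e=np.array([np.cos(a),np.sin(a)]); c=np.array([o.x[1],.268])
    t=(Q[:,:2]-c)@e; lo,hi=np.percentile(t,[1,99]); print(n,np.degrees(a),o.x[1:],"ends",lo,hi,"mid",c+e*(lo+hi)/2, "centroid",Q.mean(0))
E
```

```text
{'time_s': 0.9, 'joints': [80.7633, 22.0392, 0.4525, 0.0003, -68.4092, -14.8173], 'joint_velocities': [0.0254, -0.0562, -0.039, -0.0293, -0.0977, -0.0155], 'effort': [0.0004, -39.0456, 18.7623, 4.2241, 0.0155, -0.0], 'tcp_pos': [0.2547, 0.5707, 0.4048], 'ee_rot': [[0.9132, -0.4076, 0.0], [-0.4076, -0.9132, 0.0001], [-0.0, -0.0001, -1.0]], 'wrist_force': [0.7987, -0.0787, 1.2604], 'moment': [-0.0675, 0.0108, -0.0233], 'gripper_force': 0.0, 'gripper_width': 1.0023}
top 68.76563982051177 [0.51169374 0.04731567] ends -0.05282626950110322 0.05825475440946123 mid [0.5126768  0.27052996] centroid [0.51169358 0.27019467 0.05969705]
scene 68.04885669658712 [0.51023502 0.04713208] ends -0.053658956274787485 0.05623360423918757 mid [0.51071624 0.269194  ] centroid [0.51762875 0.263916   0.05773974]
```

Long roller is at (0.512, 0.270), axis 68.4°. The stand is at (0.584, -0.018), axis 76.4°, with the seat expected at z≈0.097. I'm moving now.

```bash
python3 -m creep '[[1,357,170,0,0,0,87.5],[1,357,170,0,0,0,87.5],[1,357,170,0,0,0,87.5],[1,357,170,0,0,0,87.5],[1,357,170,0,0,0,87.5],[1,357,170,0,0,0,87.5],[1,357,170,0,0,0,87.5],[1,357,170,0,0,0,87.5]]'; cat > g.py <<'E'
import sys; from h import *
x,y,z,a=map(float,sys.argv[1:5]); s=r.sense(); R=np.array(s["ee_rot"]); d=np.array([x,y,z])-s["tcp_pos"]
cur=np.degrees(np.arctan2(R[1,0],R[0,0])); print("tool shift mm",(R.T@d*1000).round(1),"turn z",round(-((a-cur+90)%180-90),2),"t",s["time_s"],"pos",s["tcp_pos"],"F",np.round(s["wrist_force"],1),"w",s["gripper_width"],"tilt",R[:,2].round(4),"Rx",R[:,0].round(4))
E
python3 g.py .512 .270 .290 68.4
```

```text
time_s: 1.57
tcp_pos: [0.472, 0.3154, 0.4051]
ee_rot: [[0.145, -0.989, 0.001], [-0.989, -0.145, 0.0], [-0.0, -0.001, -1.0]]
wrist_force: [1.5, 0.2, -0.6]
gripper_width: 1.0
gripper_force: 0.0
tool shift mm [ 50.8 -32.9 115.1] turn z 29.92 t 1.5667 pos [0.47200639 0.3154338  0.40512783] F [ 1.5  0.2 -0.6] w 0.9998678252957356 tilt [ 5.e-04  5.e-04 -1.e+00] Rx [ 1.447e-01 -9.895e-01 -4.000e-04]
```

```bash
python3 -m creep '[[1,40,-25,90,0,0,29],[1,40,-25,90,0,0,29],[1,40,-25,90,0,0,29],[1,40,-25,90,0,0,29],[1,40,-25,90,0,0,29],[1,40,-25,90,0,0,29],[1,40,-25,90,0,0,29]]'; python3 g.py .512 .270 .211 68.4
python3 - <<'E'
from h import *
p,d=vision.capture("scene"); cv2.imwrite("pics/s1.png",cv2.resize(p[120:270,300:500,::-1],(800,600),interpolation=cv2.INTER_CUBIC))
E
```

```text
time_s: 2.15
tcp_pos: [0.502, 0.2819, 0.3157]
ee_rot: [[-0.345, -0.939, 0.002], [-0.939, 0.345, 0.001], [-0.002, -0.001, -1.0]]
wrist_force: [-0.0, 0.2, 0.3]
gripper_width: 0.999
gripper_force: 0.0
tool shift mm [  7.9 -13.4 104.7] turn z 1.44 t 2.15 pos [0.50197456 0.28190214 0.31569064] F [-0.   0.2  0.3] w 0.9993862884360541 tilt [ 0.0016  0.0013 -1.    ] Rx [-0.3447 -0.9387 -0.0018]
```

View pics/s1.png

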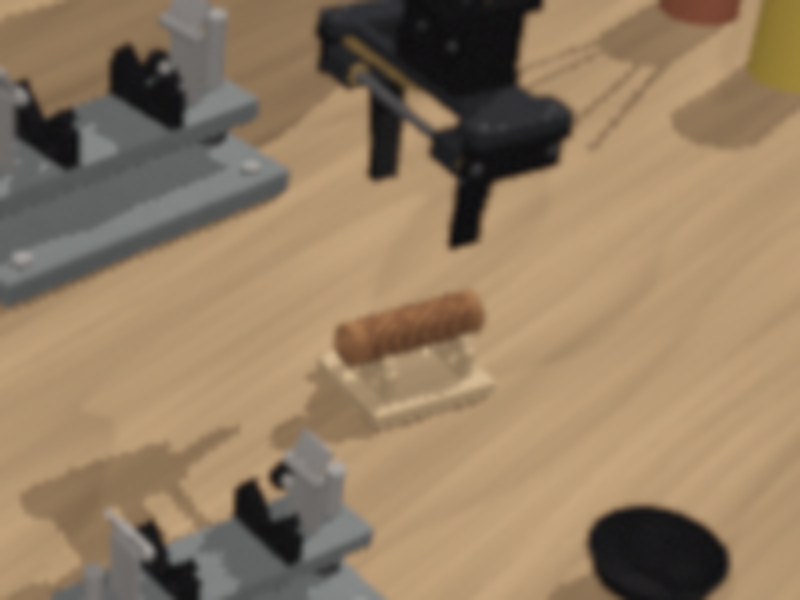

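The gripper, fingertips at crop (380,175) and (465,240), straddles the roller at (410,325) from above. I'm correcting and descending.

```bash
python3 -m creep '[[1,8,-13,35,0,0,1.4],[1,8,-13,70,0,0,1.4],[1,8,-13,70,0,0,1.4],[1,8,-13,70,0,0,1.4]]'; python3 g.py .512 .270 .210 68.4
```

```text
time_s: 2.53
tcp_pos: [0.511, 0.2695, 0.2442]
ee_rot: [[-0.369, -0.93, -0.002], [-0.93, 0.369, -0.002], [0.003, 0.001, -1.0]]
wrist_force: [0.7, -0.1, 0.1]
gripper_width: 1.0
gripper_force: 0.0
tool shift mm [-0.9 -0.8 34.2] turn z -0.04 t 2.5333 pos [0.51097946 0.26954079 0.24423775] F [ 0.7 -0.1  0.1] w 1.0000625165880477 tilt [-0.002  -0.0024 -1.    ] Rx [-0.3688 -0.9295  0.0029]
```

```bash
python3 -m creep '[[1,0,0,17,0,0,0],[1,0,0,33,0,0,0],[1,0,0,33,0,0,0],[1,0,0,33,0,0,0],[-1,0,0,33,0,0,0],[-1,0,0,33,0,0,0],[-1,0,0,33,0,0,0],[-1,0,0,33,0,0,0]]'; python3 -m creep '[[-1,0,0,0,0,0,0],[-1,0,0,0,0,0,0],[-1,0,0,0,0,0,0],[-1,0,0,0,0,0,0],[-1,0,0,0,0,0,0],[-1,0,0,0,0,0,0]]';python3 g.py .512 .270 .350 68.4
```

```text
time_s: 3.2
tcp_pos: [0.5114, 0.2696, 0.2128]
ee_rot: [[-0.37, -0.929, 0.001], [-0.929, 0.37, 0.001], [-0.002, -0.001, -1.0]]
wrist_force: [0.4, -0.6, 1.3]
gripper_width: 0.779
gripper_force: 0.0
time_s: 3.7
tcp_pos: [0.5119, 0.2693, 0.2122]
ee_rot: [[-0.37, -0.929, 0.002], [-0.929, 0.37, -0.0], [-0.001, -0.002, -1.0]]
wrist_force: [2.7, -2.7, 0.7]
gripper_width: 0.36
gripper_force: 30.0
tool shift mm [  -0.7   -0.  -137.8] turn z -0.11 t 3.7 pos [0.51191921 0.26932503 0.21218317] F [ 2.7 -2.7  0.7] w 0.35954793208377334 tilt [ 1.6e-03 -1.0e-04 -1.0e+00] Rx [-3.699e-01 -9.291e-01 -5.000e-04]
```

```bash
python3 -m creep '[[-1,0,0,-20,0,0,0],[-1,0,0,-60,0,0,0],[-1,0,0,-100,0,0,0],[-1,0,0,-140,0,0,0],[-1,0,0,-140,0,0,0],[-1,0,0,-140,0,0,0]]';python3 g.py .584 -.018 .350 76.4
```

```text
time_s: 4.2
tcp_pos: [0.5113, 0.2696, 0.3544]
ee_rot: [[-0.371, -0.929, 0.004], [-0.929, 0.371, 0.004], [-0.006, -0.002, -1.0]]
wrist_force: [0.2, -0.6, -1.4]
gripper_width: 0.355
gripper_force: 30.0
tool shift mm [ 240.2 -174.1    3.5] turn z -8.16 t 4.2 pos [0.51133738 0.26957121 0.35443504] F [ 0.2 -0.6 -1.4] w 0.35469100242464396 tilt [ 0.0041  0.0044 -1.    ] Rx [-0.3707 -0.9287 -0.0056]
```

```bash
python3 -m creep '[[-1,25,-18,0,0,0,-1],[-1,56,-41,0,0,0,-2],[-1,88,-64,0,0,0,-3],[-1,120,-87,0,0,0,-4],[-1,152,-110,0,0,0,-5],[-1,184,-133,0,0,0,-6],[-1,215,-156,0,0,0,-7],[-1,238,-172,0,0,0,-8]]'; python3 -m creep '[[-1,0,0,0,0,0,0],[-1,0,0,0,0,0,0],[-1,0,0,0,0,0,0]]'; python3 g.py .584 -.018 .300 76.4
python3 - <<'E'
from m import *
from scipy.optimize import least_squares
s=r.sense(); z=s["tcp_pos"][2]-.164
for n in ("top","scene"):
    p,d=vision.capture(n); cv2.imwrite(f"pics/{n}2.png",cv2.resize((p[120:300,230:430] if n=="top" else p[160:310,250:450])[:,:,::-1],(800,600),interpolation=cv2.INTER_CUBIC)); im=p.astype(int)
    P=np.full((480,640,3),9.); v,u=np.nonzero(d>0); P[v,u]=world(n,np.c_[u,v],d[v,u])
    Q=P[(np.hypot(P[...,0]-.584,P[...,1]+.018)<.08)&(abs(P[...,2]-z)<.025)&(im[...,0]-im[...,2]>30)]
    if len(Q)<20: print(n,len(Q)); continue
    def f(t):
        a=t[0]; nx=-np.sin(a)*(Q[:,0]-t[1])+np.cos(a)*(Q[:,1]+.018); return np.hypot(nx,Q[:,2]-t[2]-t[3]*(Q[:,1]+.018))-.016
    o=least_squares(f,[np.radians(76),.584,z,0],loss="soft_l1",f_scale=.002)
    a=o.x[0]; e=np.array([np.cos(a),np.sin(a)]); c=np.array([o.x[1],-.018]); t=(Q[:,:2]-c)@e; lo,hi=np.percentile(t,[1,99])
    print(n,len(Q),np.degrees(a),o.x[1:],"z exp",z,"ends",lo,hi,"mid",c+e*(lo+hi)/2)
E
```

```text
time_s: 4.87
tcp_pos: [0.5826, -0.0182, 0.3493]
ee_rot: [[-0.239, -0.971, -0.005], [-0.971, 0.239, -0.001], [0.002, 0.004, -1.0]]
wrist_force: [0.5, 0.7, -2.0]
gripper_width: 0.358
gripper_force: 30.0
time_s: 5.12
tcp_pos: [0.5824, -0.0154, 0.35]
ee_rot: [[-0.238, -0.971, -0.003], [-0.971, 0.238, -0.0], [0.001, 0.003, -1.0]]
wrist_force: [0.1, -0.1, -2.0]
gripper_width: 0.357
gripper_force: 30.0
tool shift mm [ 2.1 -2.3 50. ] turn z -0.2 t 5.1167 pos [ 0.58241307 -0.01537899  0.35000004] F [ 0.1 -0.1 -2. ] w 0.35741977833043975 tilt [-3.4e-03 -1.0e-04 -1.0e+00] Rx [-2.385e-01 -9.712e-01  9.000e-04]
top 200 75.86999600959017 [0.58200635 0.18574787 0.01434618] z exp 0.18600004306042053 ends -0.05106284856993106 0.06262045580057704 mid [ 0.58341709 -0.01239604]
scene 394 69.22073923172697 [0.58324894 0.18572262 0.02556817] z exp 0.18600004306042053 ends -0.053467501544980416 0.014347383982353658 mid [ 0.57630965 -0.03628776]
```

View pics/scene2.png

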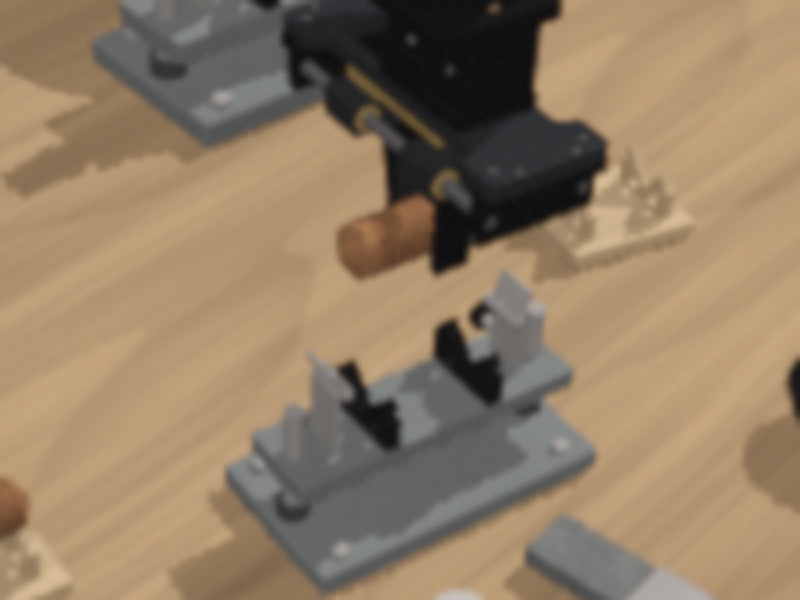

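View pics/top2.png

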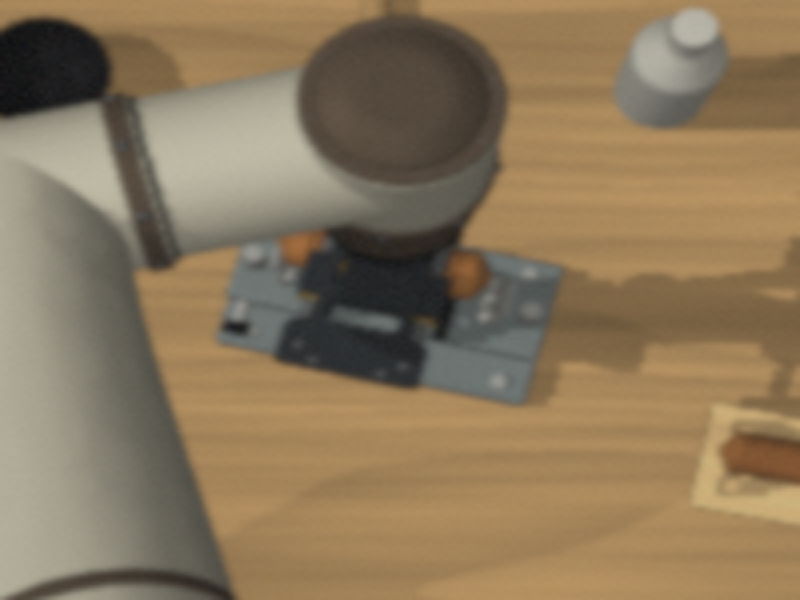

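The roller is held square to the jaws at scene crop (385,238), above the stand. The top crop shows both its ends, at (300,248) and (465,275). I'll check its offset along the axis against the stand in both cameras.

```bash
python3 - <<'E'
from m import *
a=np.radians(76.3); e=np.array([np.cos(a),np.sin(a)]); nn=np.array([-e[1],e[0]]); c=np.array([.584,-.018])
print("tcp",(r.sense()["tcp_pos"][:2]-c)@e*1000,(r.sense()["tcp_pos"][:2]-c)@nn*1000)
for n in ("top","scene"):
    p,d=vision.capture(n)
    for o in vision.cut_out(n,"holder"):
        P=cloud(n,d,o["region"]); 
        if abs(P[:,0].mean()-.59)>.05: continue
        for nm,lo,hi in (("foot",.010,.022),("plate",.056,.068)):
            Q=P[(P[:,2]>lo)&(P[:,2]<hi)]; t=(Q[:,:2]-c)@e*1000; s=(Q[:,:2]-c)@nn*1000; print(n,nm,len(Q),"t",np.percentile(t,[.5,99.5]).round(1),t[[t.argmin(),t.argmax()]].round(1),"s",np.percentile(s,[.5,99.5]).round(1))
    for o in vision.cut_out(n,"long_roller"):
        P=cloud(n,d,o["region"]); P=P[abs(P[:,2]-.190)<.02]
        if len(P)<30: continue
        t=(P[:,:2]-c)@e*1000; s=(P[:,:2]-c)@nn*1000
        print(n,"roller",o["conf"],len(P),np.percentile(t,[.5,2,98,99.5]).round(1),np.median(s[t>45]).round(1),np.median(s[t<-38]).round(1))
E
```

```text
tcp 3.0984560634123866 2.2776319546776675
top foot 652 t [-99.   99.1] [-99.4  99.9] s [-56.1  53.5]
top plate 672 t [-96.   96.6] [-96.3  97.3] s [-28.7  49.9]
top roller 0.59 212 [-51.4 -50.4  61.8  63.8] 10.3 4.9
scene foot 1614 t [-100.1   97.4] [-101.   100.3] s [-57.1  49. ]
scene plate 1067 t [-97.   94.1] [-97.9  96.8] s [-30.1  47.4]
scene roller 0.91 365 [-53.  -52.4   0.3   1.1] nan -4.5
  return _methods._mean(a, axis=axis, dtype=dtype,
  ret = ret.dtype.type(ret / rcount)
```

Along-axis correction is +5 in tool x, with -2 in tool y. I'll go down to just above the expected nose contact (TCP ≈0.280).

```bash
python3 -m creep '[[-1,5,-2,0,0,0,-0.2],[-1,5,-2,15,0,0,-0.2],[-1,5,-2,32,0,0,-0.2],[-1,5,-2,48,0,0,-0.2],[-1,5,-2,56,0,0,-0.2],[-1,5,-2,56,0,0,-0.2],[-1,5,-2,56,0,0,-0.2]]'; python3 g.py .584 -.018 .261 76.4
```

```text
time_s: 6.1
tcp_pos: [0.5839, -0.0209, 0.2959]
ee_rot: [[-0.234, -0.972, -0.0], [-0.972, 0.234, -0.0], [0.001, 0.0, -1.0]]
wrist_force: [0.1, 0.4, -1.1]
gripper_width: 0.356
gripper_force: 30.0
tool shift mm [-2.8  0.5 34.9] turn z 0.07 t 6.1 pos [ 0.58385363 -0.02086236  0.29587205] F [ 0.1  0.4 -1.1] w 0.3559994667000747 tilt [-1.e-04 -5.e-04 -1.e+00] Rx [-2.340e-01 -9.722e-01  5.000e-04]
```

```bash
python3 -m creep '[[-1,0,0,4,0,0,0],[-1,0,0,8,0,0,0],[-1,0,0,11,0,0,0],[-1,0,0,11,0,0,0]]'|grep -E "pos|force"; python3 -m creep '[[-1,0,0,2,0,0,0],[-1,0,0,4,0,0,0],[-1,0,0,4,0,0,0]]'|grep -E "pos|force";  python3 -m creep '[[-1,0,0,2,0,0,0],[-1,0,0,3,0,0,0],[-1,0,0,3,0,0,0]]'|grep -E "pos|force"
```

```text
tcp_pos: [0.5834, -0.0208, 0.2843]
wrist_force: [0.1, -0.8, -1.1]
gripper_force: 30.0
tcp_pos: [0.5835, -0.0208, 0.2806]
wrist_force: [-0.1, -0.6, -0.6]
gripper_force: 30.0
tcp_pos: [0.584, -0.0208, 0.2788]
wrist_force: [-0.4, -0.2, 3.3]
gripper_force: 30.0
```

Contact at TCP ≈0.2795, with almost no sideways force, so it is centred. I expect the seat at TCP ≈0.259–0.262.

```bash
python3 -m creep '[[-1,0,0,2,0,0,0],[-1,0,0,3,0,0,0],[-1,0,0,3,0,0,0]]'|grep -E "pos|force"; python3 -m creep '[[-1,0,0,2,0,0,0],[-1,0,0,3,0,0,0],[-1,0,0,3,0,0,0]]'|grep -E "pos|force"; python3 -m creep '[[-1,0,0,2,0,0,0],[-1,0,0,3,0,0,0],[-1,0,0,3,0,0,0]]'|grep -E "pos|force"
```

```text
tcp_pos: [0.5847, -0.0207, 0.2769]
wrist_force: [0.7, -1.0, 6.1]
gripper_force: 30.0
tcp_pos: [0.5845, -0.0208, 0.2732]
wrist_force: [0.9, -1.7, 3.1]
gripper_force: 30.0
tcp_pos: [0.5839, -0.0209, 0.2692]
wrist_force: [-0.1, -1.3, 1.8]
gripper_force: 30.0
```

```bash
python3 -m creep '[[-1,0,0,2,0,0,0],[-1,0,0,3,0,0,0],[-1,0,0,3,0,0,0]]'|grep -E "pos|force"; python3 -m creep '[[-1,0,0,1,0,0,0],[-1,0,0,2,0,0,0],[-1,0,0,2,0,0,0]]'|grep -E "pos|force"; python3 -m creep '[[-1,0,0,1,0,0,0],[-1,0,0,1,0,0,0]]'|grep -E "pos|force"
```

```text
tcp_pos: [0.5833, -0.0212, 0.2649]
wrist_force: [1.8, -3.3, -1.3]
gripper_force: 30.1
tcp_pos: [0.5839, -0.021, 0.2635]
wrist_force: [1.1, -5.7, 0.8]
gripper_force: 30.0
tcp_pos: [0.5841, -0.0207, 0.2623]
wrist_force: [4.5, -3.4, -3.2]
gripper_force: 30.0
```

```bash
python3 -m creep '[[-1,0,0,1,0,0,0],[-1,0,0,1,0,0,0]]'|grep -E "pos|force"; python3 -m creep '[[-1,0,0,0.7,0,0,0],[-1,0,0,0.7,0,0,0]]'|grep -E "pos|force"
```

```text
tcp_pos: [0.5843, -0.0206, 0.2617]
wrist_force: [5.1, -3.9, -1.7]
gripper_force: 30.0
tcp_pos: [0.5843, -0.0205, 0.2615]
wrist_force: [4.4, -3.7, 2.3]
gripper_force: 30.0
```

```bash
python3 -m creep '[[-1,0,-0.7,0.5,0,0,0],[-1,0,-0.7,0.5,0,0,0]]'|grep -E "pos|force"; python3 -m creep '[[-1,0,-0.5,0.7,0,0,0],[-1,0,-0.5,0.7,0,0,0]]'|grep -E "pos|force"
```

```text
tcp_pos: [0.5846, -0.0206, 0.2614]
wrist_force: [1.8, -2.8, 5.9]
gripper_force: 30.0
tcp_pos: [0.5849, -0.0206, 0.2612]
wrist_force: [0.6, -1.9, 8.1]
gripper_force: 30.0
```

It has bottomed at 8 N with small sideways forces. I'm letting go.

```bash
python3 -m creep '[[0.3,0,0,-0.5,0,0,0],[0.3,0,0,-0.5,0,0,0],[0.3,0,0,-0.5,0,0,0],[0.3,0,0,-0.5,0,0,0],[0.3,0,0,-0.5,0,0,0],[0.3,0,0,-0.5,0,0,0]]'; python3 -m creep '[[0.5,0,0,-5,0,0,0],[0.5,0,0,-20,0,0,0],[0.5,0,0,-60,0,0,0],[0.5,0,0,-100,0,0,0],[0.5,0,0,-140,0,0,0],[0.5,0,0,-180,0,0,0],[0.5,0,0,-180,0,0,0]]'
```

```text
time_s: 9.52
tcp_pos: [0.5845, -0.0209, 0.2599]
ee_rot: [[-0.234, -0.972, -0.001], [-0.972, 0.234, 0.0], [0.0, 0.001, -1.0]]
wrist_force: [-0.8, -1.0, 0.5]
gripper_width: 0.637
gripper_force: 0.0
time_s: 10.1
tcp_pos: [0.5857, -0.0213, 0.4508]
ee_rot: [[-0.233, -0.972, 0.019], [-0.972, 0.233, 0.0], [-0.005, -0.018, -1.0]]
wrist_force: [1.3, 1.0, 2.3]
gripper_width: 0.751
gripper_force: 0.0
```

```bash
python3 -m creep '[[0.5,0,-40,0,0,0,0],[0.5,0,-40,0,0,0,0]]' >/dev/null; python3 -m creep '[[0.5,-60,120,0,0,0,0],[0.5,-60,160,0,0,0,0],[0.5,-60,160,0,0,0,0],[0.5,-60,160,0,0,0,0],[0.5,-60,160,0,0,0,0],[0.5,-60,160,0,0,0,0]]'
python3 - <<'E'
from m import *
P2=[]
for n in ("scene","top"):
    p,d=vision.capture(n); c=p[180:310,280:453] if n=="scene" else p[150:280,250:423]
    P2.append(cv2.resize(c[:,:,::-1],(400,300),interpolation=cv2.INTER_CUBIC))
    im=p.astype(int); P=np.full((480,640,3),9.); v,u=np.nonzero(d>0); P[v,u]=world(n,np.c_[u,v],d[v,u])
    Q=P[(np.hypot(P[...,0]-.584,P[...,1]+.018)<.08)&(abs(P[...,2]-.1)<.03)&(im[...,0]-im[...,2]>30)]
    if len(Q)>50: 
        y=Q[:,1]; print(n,len(Q),rect(Q),"top z by end",[np.percentile(Q[m][:,2],90).round(4) for m in (y<-.045,abs(y+.018)<.02,y>.005) if m.sum()>5])
cv2.imwrite("pics/end.png",cv2.resize(np.hstack(P2),(800,300)))
E
```

```text
time_s: 10.77
tcp_pos: [0.4804, 0.0662, 0.4411]
ee_rot: [[-0.231, -0.973, 0.001], [-0.973, 0.231, 0.001], [-0.001, -0.001, -1.0]]
wrist_force: [0.2, 0.4, 0.6]
gripper_width: 0.75
gripper_force: 0.0
scene 619 (array([585.2, -17. ]), 142.8, 35.4, 76.5) top z by end [np.float64(0.1124), np.float64(0.1126), np.float64(0.1129)]
top 502 (array([585.1, -24.5]), 95.7, 34.1, 76.3) top z by end [np.float64(0.1143), np.float64(0.1147), np.float64(0.1144)]
```

View pics/end.png

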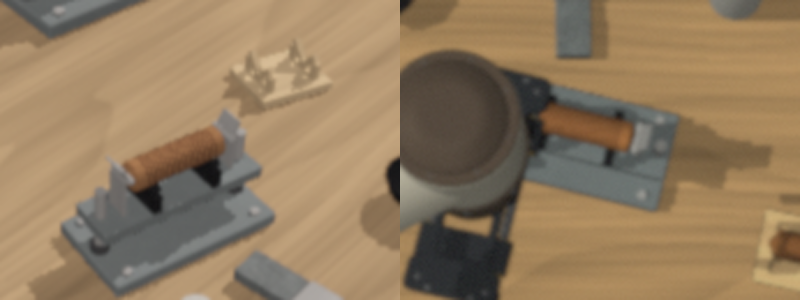

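The roller lies level at (165,158) between both clips. Its top is at the same height along its length (0.113 m), which matches the felt seat (0.097 + 0.016).

```bash
python3 -c "
from station import r
print(r.finish_job())"
```

```text
the job is handed in; nothing more can be done
None
```

The long roller is snapped home and lying level on the grey stand, the gripper has let go and moved clear, and the job was handed in at about 11 s; the wrist readings while pressing stayed at about 8 N or less, and the short roller, bottle, bowl and brush were not touched.

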